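# Line up the medicine bottles by height

## Robot

A 7-joint arm with a two-finger parallel gripper is mounted at the origin on the work surface. World frame = base frame: x ahead of the robot, y to its left, z up, the work surface at z = 0. Lengths are in m, angles in rad, forces in N, time in s.
With the tool pointing down it reaches from about 0.4 to 0.85 m from the base axis. Payload 6.9 kg.
Tool frame: the origin (TCP) lies between the finger pads; the fingertips stand 11 mm ahead of it and the grasp point (between the pads) lies 8 mm behind it; z points along the fingers, y is the line along which they close (so a half turn about z gives the same grasp; the last joint's range is limited). The gripper opens to 85 mm and grips with 20 to 120 N. Pads are 22 mm wide; open, the fingers measure 114 mm over their backs; the gripper's body (76 mm by 85 mm) begins 54 mm behind the grasp point. The pads swing forward as they close: fully open they stand 13 mm farther back than shut.
Start: joints at [-1.044, 0.507, -0.238, 1.5, 0.126, 1.149, -0.155], TCP at [0.255, 0.57, 0.215] pointing down, gripper open.
Joint ranges: [-3.08, 3.08], [-0.24, 2.05], [-1.43, 1.35], [0, 2.5], [-1.52, 4.66], [0.17, 1.96], [-2.89, 2.89]. Speed limits (rad/s): [2.39, 2.39, 3.14, 3.14, 3.14, 3.14, 3.14].

## Interface

Orientations are given as a rotation vector (axis times angle).
In Python, from cell import arm gives the robot as it stands. Calls block until the motion is done:
- arm.move_to(position, orientation): joint-space move of the TCP to a pose.
- arm.move_straight(position, feed=0.15, rotation=None, max_force=None): straight line of the TCP; rotation=None keeps the orientation; feed is the mean speed in m/s. With max_force (N) it stops when the force on the tool has changed by that much, and returns True; else False.
- arm.goto_joints(angles): joint-space move.
- arm.ungrasp() and arm.grasp(strength=None): open the fingers fully, or close them until they stop; strength is the grip in N (None keeps the last).
- arm.hold(seconds).
- arm.solve_ik(position, orientation): joint angles nearest the present ones, or None.
- arm.get_image(name): name is "side" or "top"; returns (picture, depth): 480x640x3 uint8, red, green, blue; 480x640 float32, m along the optical axis (not along the pixel's ray), 0 where there is no reading.
- arm.camera_model(name): a dict with "vertical_fov" (degrees; the focal length in pixels is half the picture's height over the tangent of half this angle, whatever the lens; pixels are square), "cx", "cy" (the principal point, pixels), "extrinsics" (4x4, takes a point from world to camera coordinates). Camera axes: x right, y up, looking along -z (the intrinsics and any distortion apply to the point x, -y, -z); pixel columns grow to the right and rows downward; lengths in m; the calibration is good to about 2 mm. A picture is of the moment at which its call begins. camera_model takes no time and is no camera call.
A pose or a line that the arm cannot do raises arm.MotionError and nothing moves.
- arm.sign_off(): hands the job in; it is judged then, once.
Readings, each from a call of its own:
- arm.get_clock(): time.
- arm.get_joint_positions(): joint angles.
- arm.get_joint_velocities(): joint speeds.
- arm.get_joint_torque(): joint torques, N m.
- arm.get_ee_pos(): TCP position.
- arm.get_ee_rot(): TCP orientation.
- arm.get_force(): force on the tool from outside, world axes, zero at the start.
- arm.get_wrist_torque(): the same for the moment, N m.
- arm.get_grip_width(): opening from 0.0 (shut) to 1.0 (fully open).
- arm.get_grasp_force(): force on a finger pad.
Only numpy, scipy, OpenCV 4.12 (cv2) and the standard library are available. Lean on these libraries where they do the work, as an engineer would, in place of code of your own. Each camera call takes 0.05 s, during which the arm holds its last target. There are 200 camera calls.

## Task

Put the four amber medicine bottles on the grey riser in order of height, one standing upright and centred on each mark, with the tallest next to the yellow end stop and the shortest at the other end. Do not tip any bottle over, and leave the blue bin, the yellow carton and the dropper bottle where they are.

Things in the scene. Friction and masses are not known exactly. Their poses are not given: they have to be found in the camera images.
- b1_mid (a point): the smallest bottle: amber, white paper label with a thin red band, white cap; 60 mm tall in all, round straight body 36 mm in diameter from the foot up to 36 mm, then shoulder and cap (24 mm wide). The point is on its axis, half-way up (30 mm above its underside); z is up its axis
- b2_mid (a point): the second smallest bottle: amber, white paper label with a thin red band, white cap; 78 mm tall in all, round straight body 42 mm in diameter from the foot up to 54 mm, then shoulder and cap (28 mm wide). The point is on its axis, half-way up (39 mm above its underside); z is up its axis
- b3_mid (a point): the second largest bottle: amber, white paper label with a thin red band, white cap; 96 mm tall in all, round straight body 48 mm in diameter from the foot up to 72 mm, then shoulder and cap (32 mm wide). The point is on its axis, half-way up (48 mm above its underside); z is up its axis
- b4_mid (a point): the largest bottle: amber, white paper label with a thin red band, white cap; 114 mm tall in all, round straight body 54 mm in diameter from the foot up to 90 mm, then shoulder and cap (36 mm wide). The point is on its axis, half-way up (57 mm above its underside); z is up its axis
- mark1: mark 1 of the row of four: a flat white disc 64 mm across with a thin blue ring, painted on top of the fixed grey steel riser (a board 80 by 410 mm, its top 20 mm above the counter). Origin at the disc's centre on the riser's top. The marks 1 2 3 4 follow one another 80 mm apart, mark 1 at the robot's left (+y) end, mark 4 at the right end; y runs along the row from mark 4 towards mark 1
- mark2: mark 2 of the row of four: a flat white disc 64 mm across with a thin blue ring, painted on top of the fixed grey steel riser (a board 80 by 410 mm, its top 20 mm above the counter). Origin at the disc's centre on the riser's top. The marks 1 2 3 4 follow one another 80 mm apart, mark 1 at the robot's left (+y) end, mark 4 at the right end; y runs along the row from mark 4 towards mark 1
- mark3: mark 3 of the row of four: a flat white disc 64 mm across with a thin blue ring, painted on top of the fixed grey steel riser (a board 80 by 410 mm, its top 20 mm above the counter). Origin at the disc's centre on the riser's top. The marks 1 2 3 4 follow one another 80 mm apart, mark 1 at the robot's left (+y) end, mark 4 at the right end; y runs along the row from mark 4 towards mark 1
- mark4: mark 4 of the row of four: a flat white disc 64 mm across with a thin blue ring, painted on top of the fixed grey steel riser (a board 80 by 410 mm, its top 20 mm above the counter). Origin at the disc's centre on the riser's top. The marks 1 2 3 4 follow one another 80 mm apart, mark 1 at the robot's left (+y) end, mark 4 at the right end; y runs along the row from mark 4 towards mark 1
- yellow_stop: fixed yellow end stop, 70 by 20 mm and 30 mm high, on the riser's top, 73 mm beyond the last mark at one end of the row (a black one of the same size stands at the other end; which end has the yellow one varies). Origin at the centre of its underside
- bin: bystander: loose blue open picking bin, 170 by 110 mm, 80 mm high, right of the work. Origin at the centre of its underside
- carton: bystander: loose yellow medicine carton with a red band, 55 by 100 mm, 85 mm high, left of the work. Origin at the centre of its underside
- dropper: bystander: loose white dropper bottle with green tip, 32 mm in diameter, 85 mm tall, left of the work. Origin at the centre of its underside

How it is judged:
At the end, for the whole second after the job is handed in: The bottles run from tallest (at the mark nearest the yellow stop) to shortest, each within 12 mm of its mark's centre, standing on the riser (height within 6 mm), upright within 0.1 rad, released and at rest (((horizontal distance between yellow_stop and mark1 below 0.12 m and horizontal distance between b4_mid and mark1 below 0.012 m and horizontal distance between b3_mid and mark2 below 0.012 m and horizontal distance between b2_mid and mark3 below 0.012 m and horizontal distance between b1_mid and mark4 below 0.012 m) or (horizontal distance between yellow_stop and mark4 below 0.12 m and horizontal distance between b4_mid and mark4 below 0.012 m and horizontal distance between b3_mid and mark3 below 0.012 m and horizontal distance between b2_mid and mark2 below 0.012 m and horizontal distance between b1_mid and mark1 below 0.012 m)) and angle between each of b1_mid, b2_mid, b3_mid, b4_mid's own z axis and vertical below 0.1 rad and height (world z) of b1_mid between 0.044 and 0.056 m and linear speed of each of bottle_b1, bottle_b2, bottle_b3, bottle_b4 below 0.02 m/s and height (world z) of b2_mid between 0.053 and 0.065 m and height (world z) of b3_mid between 0.062 and 0.074 m and height (world z) of b4_mid between 0.071 and 0.083 m); the robot touches nothing.
It fails at once if a bottle is tipped over (more than 0.8 rad) (angle between any of b1_mid, b2_mid, b3_mid, b4_mid's own z axis and vertical above 0.8 rad).
It fails at once if the blue bin is shifted by more than 20 mm (distance of bin from where it was at the start of the episode above 0.02 m).
It fails at once if the yellow carton is shifted by more than 20 mm (distance of carton from where it was at the start of the episode above 0.02 m).
It fails at once if the dropper bottle is shifted by more than 20 mm (distance of dropper from where it was at the start of the episode above 0.02 m).
It also fails if it takes over 114 s, if anything falls off the work surface, if the arm or the gripper's body presses on something with over 40 N, if the wrist force passes 120 N, or if a joint passes its speed limit or range.

## Working session

There is one attempt and no reset: what is moved stays moved. The work goes in short steps, each a Python script; the robot and the scene stay as the last script left them, time stands still between calls to the robot, and variables do not carry over. Pictures are saved under pics/ and viewed, at most 14 in all, crops included, and the job is handed in when it is done.

```bash
mkdir -p pics; ls; python3 - <<'E'
from cell import arm
import cv2,numpy as np
for n in("top","side"):
    p,d=arm.get_image(n); cv2.imwrite(f"pics/{n}0.png",p[:,:,::-1]); np.save(f"{n}0.npy",d); print(n,arm.camera_model(n))
print(arm.get_clock(),arm.get_ee_rot())
E
```

```text
pics
top {'vertical_fov': 51.38353949489665, 'cx': 319.2308979315323, 'cy': 241.4702280148078, 'extrinsics': array([[ 0.00791125, -0.999735  ,  0.02161816, -0.0390491 ],
       [ 0.99447403,  0.01012916,  0.10449306, -0.55246956],
       [-0.10468435,  0.02067203,  0.99429063, -1.111828  ],
       [ 0.        ,  0.        ,  0.        ,  1.        ]])}
side {'vertical_fov': 51.09357719437119, 'cx': 316.76523115879615, 'cy': 239.79541372696758, 'extrinsics': array([[ 0.76072238, -0.64906407,  0.00415777, -0.44929862],
       [ 0.4841153 ,  0.57164113,  0.66246418, -0.30798319],
       [-0.43235845, -0.50193849,  0.74908205, -0.93249083],
       [ 0.        ,  0.        ,  0.        ,  1.        ]])}
0.1 [-6.55923722e-01 -3.07201346e+00  2.55574765e-03]
```

View pics/top0.png

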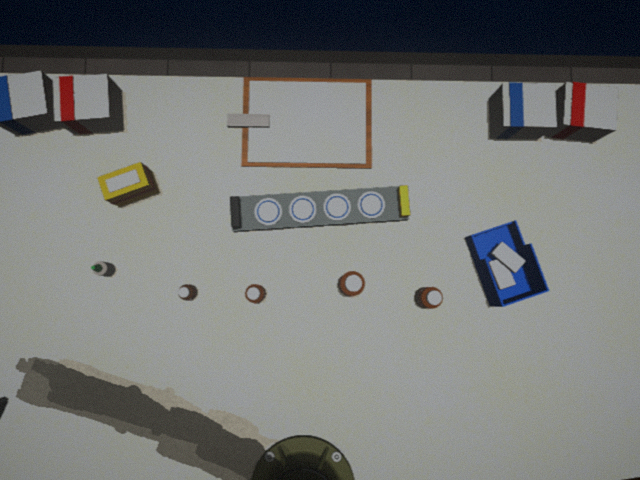

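View pics/side0.png

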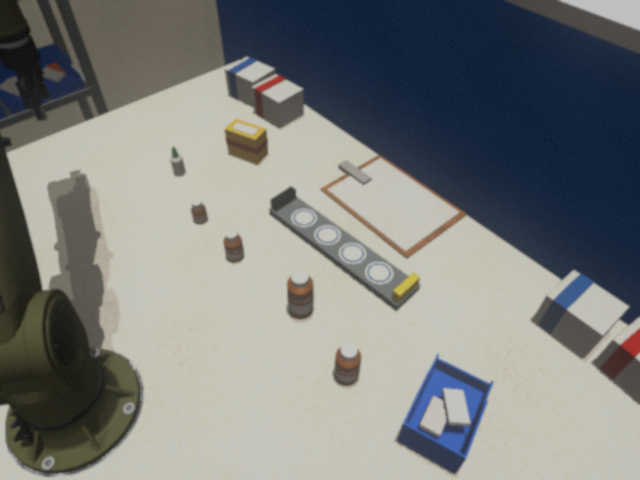

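The top view shows the yellow stop at the right end, next to mark 4 (404,201). The marks are at about (268,211), (302,209), (337,207) and (371,204). The bottle caps are at about (187,292), (255,293), (351,283) and (430,297). I'll enlarge this area.

```bash
cat > h.py <<'E'
import numpy as np, cv2
from cell import arm
def back(n,u,v,z):
    """pixel -> world point on the plane at height z"""
    m=arm.camera_model(n);f=240/np.tan(np.radians(m["vertical_fov"])/2);E=m["extrinsics"];R,t=E[:3,:3],E[:3,3]
    r=R.T@np.array([(u-m["cx"])/f,-(v-m["cy"])/f,-1]);c=-R.T@t
    return c+r*(z-c[2])/r[2]
def deep(n,u,v,d):
    m=arm.camera_model(n);f=240/np.tan(np.radians(m["vertical_fov"])/2);E=m["extrinsics"];R,t=E[:3,:3],E[:3,3]
    return R.T@(np.array([(u-m["cx"])/f,-(v-m["cy"])/f,-1])*d-t)
E
python3 - <<'E'
from h import *
p=cv2.imread("pics/top0.png")
a=cv2.resize(p[180:240,220:420],None,fx=4,fy=4,interpolation=cv2.INTER_CUBIC)
b=[cv2.resize(p[v-25:v+25,u-25:u+25],(200,200),interpolation=cv2.INTER_CUBIC) for u,v in((187,292),(255,294),(351,284),(430,297))]
cv2.imwrite("pics/c0.png",np.vstack([a,np.hstack(b)]))
d=np.load("top0.npy")
for u,v in((187,292),(255,293),(351,283),(431,296)):
    x=np.median(d[v-2:v+3,u-2:u+3]); print(deep("top",u,v,x))
for u,v in((268,211),(302,209),(337,207),(371,204)):
    x=np.median(d[v-2:v+3,u-2:u+3]); print(deep("top",u,v,x),back("top",u,v,.02))
E
```

```text
[0.43536586 0.25553727 0.05914922]
[0.43435081 0.10487251 0.07772189]
[ 0.4568125  -0.09973929  0.11423765]
[ 0.43094048 -0.27237438  0.09741666]
[0.62336644 0.08491182 0.02103569] [0.62353863 0.08499824 0.02      ]
[0.62900635 0.00633666 0.02079607] [0.6291426  0.00634836 0.02      ]
[ 0.63441809 -0.07480985  0.02214223] [ 0.63479532 -0.07493057  0.02      ]
[ 0.64249813 -0.15399077  0.02167084] [ 0.64280405 -0.15420069  0.02      ]
```

View pics/c0.png

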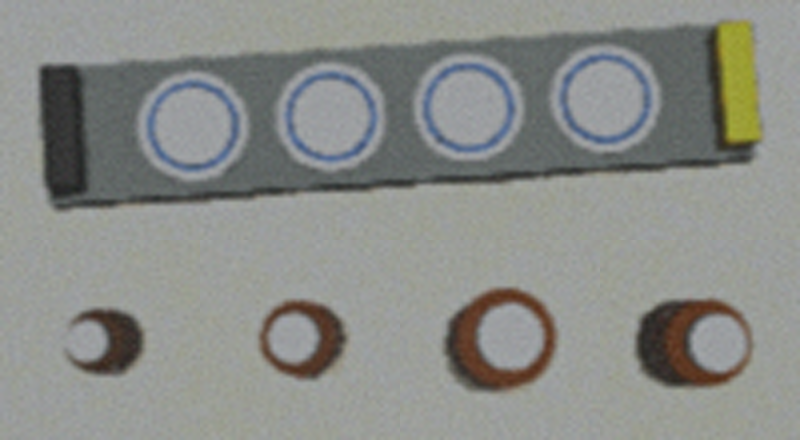

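The caps are at heights 59, 78, 114 and 97 mm, so left to right the bottles are b1, b2, b4, b3. I'll use the centres from the crop, check them against the side view, and check the IK.

```bash
cat >> h.py <<'E'
def proj(n,p):
    m=arm.camera_model(n);f=240/np.tan(np.radians(m["vertical_fov"])/2);E=m["extrinsics"];c=E[:3,:3]@p+E[:3,3]
    return np.array([m["cx"]+f*c[0]/-c[2],m["cy"]-f*c[1]/-c[2]])
H=dict(b1=.060,b2=.078,b3=.096,b4=.114)
B={k:back("top",*uv,H[k]) for k,uv in dict(b1=(183.6,291.6),b2=(253.1,293.1),b4=(353.4,282.4),b3=(434.1,297.1)).items()}
_M=np.array([back("top",*uv,.02) for uv in((267.6,211.1),(302.1,208.9),(336.1,206.6),(370.9,204.1))])
_u=_M[0]-_M[3];_u/=np.linalg.norm(_u)
M={i+1:_M.mean(0)+_u*(1.5-i)*.08 for i in range(4)}
def rot(s):
    from scipy.spatial.transform import Rotation as R
    y=s*np.array([_u[1],-_u[0],0]);z=np.array([0,0,-1.]);return R.from_matrix(np.c_[np.cross(y,z),y,z]).as_rotvec()
TZ=dict(b1=.020,b2=.032,b3=.050,b4=.062)
E
python3 - <<'E'
from h import *
print(_M,_u) if 0 else None
import h; print(h._M.round(4)); print(M)
for k in B: print(k,B[k].round(4),proj("side",B[k]).round(1))
for i in M: print(proj("side",M[i]).round(1))
for s in(1,-1):
    for k in B:
        for q in(B[k],M[int(k[1])]):
            for z in(TZ[k],TZ[k]+.16):
                j=arm.solve_ik([q[0],q[1],z],rot(s)); print(s,k,None if j is None else np.round(j,2))
p=cv2.imread("pics/side0.png")
cv2.imwrite("pics/c1.png",cv2.resize(p[190:390,180:430],None,fx=3,fy=3,interpolation=cv2.INTER_CUBIC))
E
```

```text
[[ 0.6233  0.0859  0.02  ]
 [ 0.6294  0.0061  0.02  ]
 [ 0.6357 -0.0728  0.02  ]
 [ 0.6426 -0.154   0.02  ]]
{1: array([0.62312854, 0.08592443, 0.02      ]), 2: array([0.62953482, 0.00618135, 0.02      ]), 3: array([ 0.63594109, -0.07356174,  0.02      ]), 4: array([ 0.64234737, -0.15330483,  0.02      ])}
b1 [0.4362 0.2628 0.06  ] [197.1 201.1]
b2 [0.4341 0.1089 0.078 ] [231.6 232.5]
b4 [ 0.4581 -0.1048  0.114 ] [300.4 275.5]
b3 [ 0.4287 -0.2793  0.096 ] [349.2 348.8]
[304.1 216.9]
[327.6 234.1]
[352.5 252.4]
[379.1 271.9]
1 b1 [-0.61  0.58  0.03  2.04 -0.03  0.52 -0.48]
1 b1 [-0.64  0.36  0.07  1.86 -0.03  0.92 -0.48]
1 b1 [-0.25  0.71  0.12  1.71 -0.12  0.72  0.01]
1 b1 [-0.27  0.54  0.15  1.54 -0.09  1.06 -0.01]
1 b2 [-0.35  0.51  0.08  2.18 -0.08  0.46 -0.13]
1 b2 [-0.43  0.26  0.17  1.98 -0.06  0.9  -0.15]
1 b2 [-0.16  0.7   0.18  1.7  -0.17  0.75  0.19]
1 b2 [-0.21  0.54  0.26  1.53 -0.15  1.09  0.17]
1 b4 [ 0.02  0.48  0.22  2.1  -0.19  0.58  0.45]
1 b4 [-0.1   0.27  0.36  1.88 -0.11  1.    0.39]
1 b4 [ 0.07  0.71  0.22  1.59 -0.19  0.86  0.44]
1 b4 [ 0.01  0.57  0.34  1.39 -
[... 313 characters left out ...]

-1 b1 [ 0.2   0.79 -0.65  1.71  0.6   0.86  2.51]
-1 b1 [ 0.2   0.6  -0.64  1.54  0.38  1.14  2.7 ]
-1 b2 [ 0.11  0.56 -0.6   2.18  0.59  0.57  2.29]
-1 b2 [ 0.16  0.29 -0.6   1.97  0.2   0.93  2.68]
-1 b2 [ 0.32  0.77 -0.64  1.7   0.57  0.87  2.66]
-1 b2 [ 0.3   0.58 -0.59  1.52  0.34  1.15  2.87]
-1 b4 [-0.5   0.77  1.15  2.11 -0.93  0.91 -1.86]
-1 b4 [-0.6   0.46  1.15  1.89 -0.47  1.1  -2.32]
-1 b4 [-0.35  1.    1.15  1.59 -0.96  1.21 -2.05]
-1 b4 [-0.34  0.8   1.15  1.4  -0.72  1.4  -2.25]
-1 b3 [-0.12  0.85  1.15  2.01 -0.97  0.98 -1.52]
-1 b3 [-0.18  0.56  1.15  1.81 -0.56  1.15 -1.9 ]
-1 b3 [ 0.43  0.75 -0.62  1.65  0.52  0.91  2.83]
-1 b3 [-0.48  0.78  1.15  1.47 -0.72  1.35 -2.35]
```

View pics/c1.png

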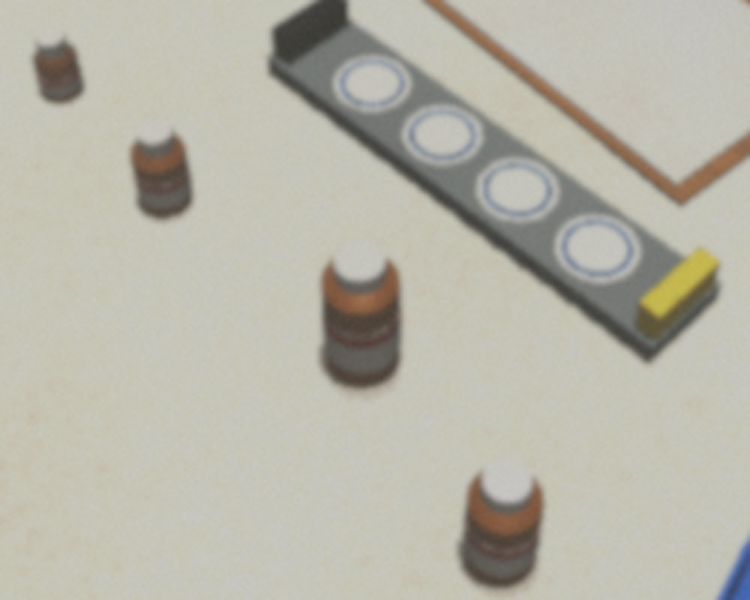

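Side-view cap and mark positions agree with the top-view projections to within 2 px, so I'll start with b4.

```bash
cat >> h.py <<'E'
def carry(k,first=False):
    b=B[k];m=M[int(k[1])];z=TZ[k];R=rot(1);up=z+.15
    P=lambda q,h:[q[0],q[1],h]
    hi=max(up,.2)
    if first: arm.move_to(P(b,hi),R)
    else: arm.move_straight(P(b,hi),feed=.25,rotation=R)
    print("pre",arm.move_straight(P(b,z),feed=.12,max_force=15),arm.get_ee_pos().round(4) if hasattr(arm.get_ee_pos(),'round') else arm.get_ee_pos())
    arm.grasp(30); print("w",arm.get_grip_width()*85,arm.get_grasp_force())
    arm.move_straight(P(b,up),feed=.15); print("lift",arm.get_grip_width()*85,arm.get_grasp_force(),arm.get_force())
    arm.move_straight(P(m,up),feed=.2)
    arm.move_straight(P(m,z+.028),feed=.15)
    print("down",arm.move_straight(P(m,z+.018),feed=.02,max_force=5),arm.get_ee_pos())
    arm.ungrasp(); arm.move_straight(P(m,hi+.02),feed=.15)
    print(arm.get_clock())
E
python3 - <<'E'
from h import *
carry("b4",True)
p,d=arm.get_image("side"); cv2.imwrite("pics/s1.png",p[:,:,::-1])
E
```

```text
pre False [ 0.4585 -0.1049  0.0625]
w 51.83669547661208 30.12850893312134
lift 51.99893879607776 31.839341924060136 [-1.07796994  0.29699681 -2.49935353]
down True [ 0.64259667 -0.15353466  0.08282877]
9.6333
```

View pics/s1.png

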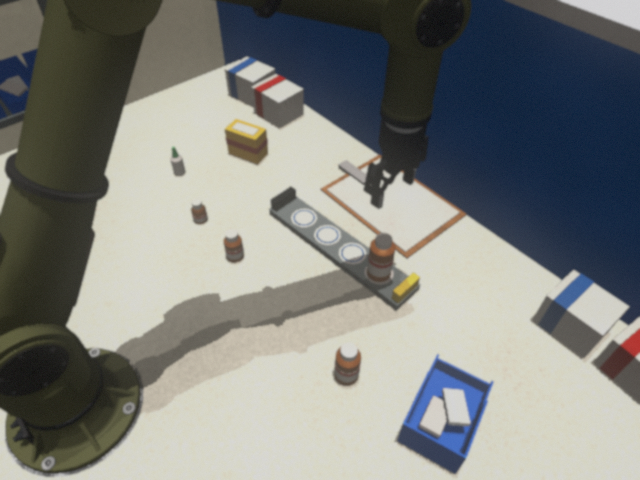

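b4 stands upright on mark 4 at about (380,258). I'll carry over the other three.

```bash
python3 - <<'E'
from h import *
for k in("b3","b2","b1"): carry(k)
arm.move_to([.4,.1,.3],rot(1)) 
arm.move_to([.3,.42,.3],rot(1))
p,d=arm.get_image("top"); cv2.imwrite("pics/t2.png",cv2.resize(p[160:260,220:420,::-1],None,fx=4,fy=4,interpolation=cv2.INTER_CUBIC))
q,_=arm.get_image("side"); cv2.imwrite("pics/s2.png",cv2.resize(q[160:310,250:450,::-1],None,fx=4,fy=4,interpolation=cv2.INTER_CUBIC))
for k in H:
    m=M[int(k[1])].copy(); m[2]+=H[k]; print(k,((proj("top",m)-[220,160]+.5)*4-.5).round(),((proj("side",m)-[250,160]+.5)*4-.5).round())
E
```

```text
pre False [ 0.429  -0.2796  0.0506]
w 45.84037874225744 29.889501286670566
lift 44.90824905346021 30.950351011706516 [-0.01099365 -0.8333364  -1.27183337]
down True [ 0.63616582 -0.07370569  0.0706682 ]
18.475
pre False [0.4345 0.109  0.0324]
w 39.75212141092417 29.451091695494824
lift 39.36034312935316 30.40930152637884 [ 0.27790101 -0.262541   -1.13385123]
down True [0.62972115 0.00616116 0.05248304]
27.35
pre False [0.4366 0.263  0.0206]
w 30.393635466280802 24.864477524533868
lift 22.303679011705082 34.40082809451269 [ 0.3858408  -0.10862827 -0.93313835]
down True [0.62394438 0.08599986 0.04595156]
36.8167
b1 [183. 188.] [217. 158.]
b2 [328. 172.] [315. 205.]
b3 [477. 156.] [422. 256.]
b4 [631. 139.] [540. 313.]
```

View pics/t2.png

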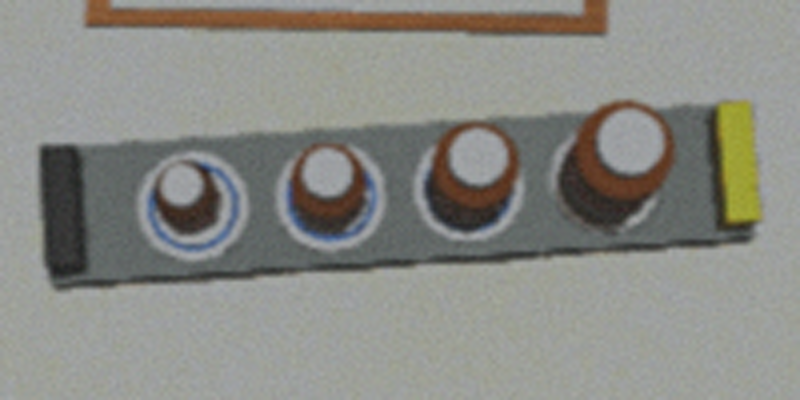

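View pics/s2.png

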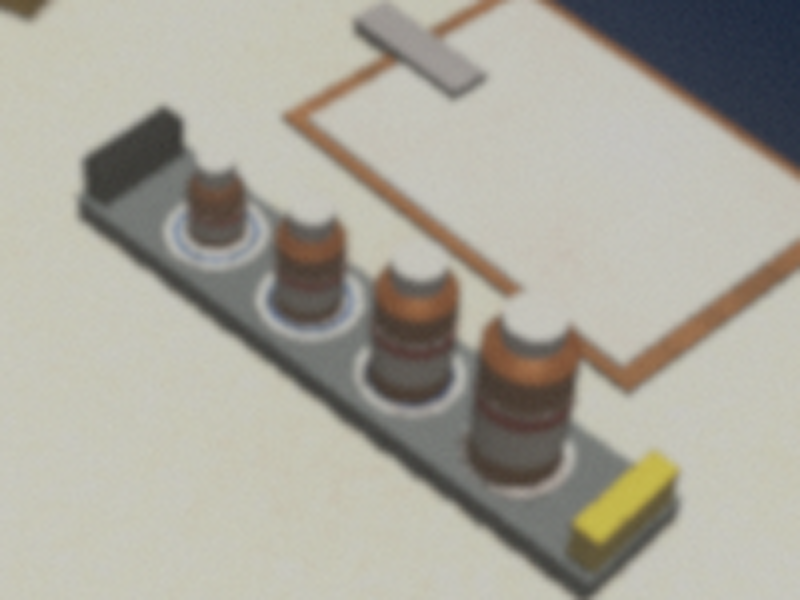

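In the top view the caps are at (183,184), (327,174), (478,156) and (629,142), all within about 3 mm of their targets. The side view shows all four upright, so I'm handing in.

```bash
python3 -c "
from cell import arm
print(arm.get_clock(),arm.sign_off())"
```

```text
the job is handed in; nothing more can be done
39.125 None
```

All four bottles stand upright on their marks, tallest (b4) at mark 4 beside the yellow stop and shortest (b1) at mark 1, each within about 3 mm of centre in the camera images; the job was handed in at 39 s, and the result of the judging was not reported back.

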